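# Load-test the blue cell

## Robot

A 6-joint arm with a two-finger parallel gripper is mounted at the origin on the work surface. World frame = base frame: x ahead of the robot, y to its left, z up, the work surface at z = 0. Lengths are in m, angles in degrees, forces in N, time in s.
With the tool pointing down it reaches from about 0.3 to 0.75 m from the base axis. Payload 8.5 kg.
Tool frame: the origin (TCP) lies on the centre line of the jaws, within the pads' length; the fingertips stand 14 mm ahead of it and the grasp point (between the pads) lies 5 mm behind it; z points along the fingers, x is the direction in which the jaws open and shut, and the axes are right-handed (so a half turn about z gives the same grasp; the last joint's range is limited). The gripper opens to 85 mm and grips with 20 to 120 N. Pads are 22 mm wide; open, the fingers measure 114 mm over their backs; the gripper's body (76 mm by 85 mm) begins 54 mm behind the grasp point. The pads swing forward as they close: fully open they stand 13 mm farther back than shut.
Start: joints at [51.664, 21.807, 74.336, -0, 83.858, -12.336], TCP at [0.241, 0.494, 0.245] pointing down, gripper open.
Joint ranges: [-178.18, 178.18], [-50.72, 133.34], [12.68, 142.11], [-81.47, 261.47], [9.98, 163.14], [-165.26, 165.26]. Speed limits (degrees/s): [136.94, 136.94, 180, 180, 180, 180].

## Interface

Orientations are given as a 3x3 rotation matrix whose columns are the frame's x, y, z axes.
In Python, from rig import * gives the robot as it stands.
- The arm moves only by the shell command python3 -m crank 'ROWS' [FORCE]. ROWS is JSON, one flat list of numbers, 7 for each row, row after row: the turn, a rotation vector about the world's x, y, z in rad, then the shift along the world's x, y, z in m, then the opening in per cent of the stroke, from 0 (shut) to 100 (fully open). A call has 1 to 20 rows; each row shifts and turns the commanded pose from where the row before left it; what a row does not reach is not made up. A row lasts 1/10 s, in which the tool goes at most 50 mm and 8.59 degrees, less where a joint would pass 70% of its speed; a pose out of reach is approached as far as the arm can. A call is refused whole if a number of a shift passes 0.05 or a number of a turn 0.15, either way. A call with a gripper value outside its range is refused whole. The fingers move at their own pace and stop on an object; FORCE is the grip in N (left out, the last holds). Time passes only in rows, so rows that do not move let the fingers close. It gives the time, the measured TCP pose, the force and the opening at its end, in the units of the state.
- observe(): the state, without advancing time (a new reading comes with each control period).
- get_image(name): name is "scene" or "side" or "wrist"; returns a dict with "frame" (420x560x3 uint8, red, green, blue), "fov_y" (degrees; the focal length in pixels is half the picture's height over the tangent of half this angle, whatever the lens; pixels are square), "cx", "cy" (the principal point, pixels), "world_to_cam" (4x4, takes a point from world to camera coordinates). Camera axes: x right, y up, looking along -z (the intrinsics and any distortion apply to the point x, -y, -z); pixel columns grow to the right and rows downward; lengths in m; the calibration is good to about 2 mm. The wrist camera is an equidistant fisheye: a pixel r from the principal point sees the ray r / f radians off the axis. A picture is of the moment at which its call begins. There is no depth.
- close_job(): hands the job in, once; it reports no verdict.
The state is a dict: "time_s": time; "q": joint angles; "qvel": joint speeds; "joint_efforts": joint torques, N m; "position": TCP position; "tool_rot": TCP orientation; "ft_force": force on the tool from outside, world axes, zero at the start; "wrist_torque": the same for the moment, N m; "grip_width": finger opening in m.
Only numpy, scipy, OpenCV 4.12 (cv2) and the standard library are available. Lean on these libraries where they do the work, as an engineer would, in place of code of your own. Each camera call takes 0.05 s, during which the arm holds its last target. There are 200 camera calls.

## Task

Test the blue cell: on the tester whose cup holds it, push the red plunger head all the way down to its stop, keep it down for about two seconds so that the reading settles, then let it come right back up. Do not press the plunger of the other tester, and leave both cells standing in their cups.

Things in the scene. Friction and masses are not known exactly. Their poses are not given: they have to be found in the camera images.
- head_a (a point): Round red push head, 40 mm across, 14 mm thick, atop the spring plunger of one of two alike testers. Point: centre of its top face, 125 mm above the bench when up; z up, +x towards that tester's cell cup, whose centre is 80 mm away. It travels 18 mm straight down to a hard stop (spring 3 N at first, 8 N at the stop) and springs back when let go. Tester: grey box 160 x 90 x 30 mm, fixed.
- head_b (a point): Round red push head, 40 mm across, 14 mm thick, atop the spring plunger of the other of two alike testers. Point: centre of its top face, 125 mm above the bench when up; z up, +x towards that tester's cell cup, whose centre is 80 mm away. It travels 18 mm straight down to a hard stop (spring 3 N at first, 8 N at the stop) and springs back when let go. Tester: grey box 160 x 90 x 30 mm, fixed.
- blue_cell: Blue cylindrical battery cell, 33 mm across, 61 mm tall, 140 g, standing loosely in the cup of one of the testers (either one), its top 96 mm above the bench. The cup is white, 44 mm across, its rim 60 mm above the bench. Origin at the centre of the cell's underside, z up along its axis.
- yellow_cell: Yellow cylindrical battery cell, 33 mm across, 61 mm tall, 140 g, standing loosely in the cup of one of the testers (either one), its top 96 mm above the bench. The cup is white, 44 mm across, its rim 60 mm above the bench. Origin at the centre of the cell's underside, z up along its axis.
Not all that is in view belongs to the job. Leave any brown or pink look-alike of the part that bears head_a alone. What is shaped like the part that bears head_b but green is not meant.

How it is judged:
By the outcome, as a careful person would: the job done as asked, in the order asked, and still so for the second after the job is handed in, with the robot touching nothing.
It also fails if it takes over 32 s, if anything falls off the work surface, if the arm or the gripper's body presses on something with over 40 N, if the wrist force passes 120 N, or if a joint passes its speed limit or range.

## Working session

There is one attempt and no reset: what is moved stays moved. The work goes in short steps, Python scripts to look and compute and a shell command to move; the robot and the scene stay as the last step left them, time stands still between calls to the robot, and variables do not carry over. Pictures are saved under pics/ and viewed, about 8 in all and at most 12, crops included, and the job is handed in when it is done.

```bash
mkdir -p pics; cat > h.py <<'E'
from rig import *
import numpy as np, cv2
def snap(n,f):
    d=get_image(n); cv2.imwrite(f,d["frame"][:,:,::-1]); np.savez(f+".npz",**{k:np.array(d[k]) for k in d}); return d
def ray(d,u,v,fish=False):
    f=210/np.tan(np.radians(float(d["fov_y"])/2)); M=np.array(d["world_to_cam"])
    x,y=(u-d["cx"]),(v-d["cy"])
    if fish:
        r=np.hypot(x,y);t=r/f;c=np.array([x/r*np.sin(t),-y/r*np.sin(t),-np.cos(t)])
    else: c=np.array([x/f,-y/f,-1])
    R=M[:3,:3]; return -R.T@M[:3,3], R.T@c
def atz(d,u,v,z,fish=False):
    o,w=ray(d,u,v,fish); return o+w*(z-o[2])/w[2]
E
python3 - <<'E'
from h import *
a=snap("scene","pics/s1.png");b=snap("side","pics/d1.png")
cv2.imwrite("pics/both.png",cv2.resize(np.vstack([a["frame"],b["frame"]])[:,:,::-1],None,fx=.71,fy=.71))
for d in(a,b): print({k:d[k] for k in d if k!="frame"})
print(observe())
E
```

```text
{'fov_y': 57.8388005262872, 'cx': 281.62496375879874, 'cy': 213.74561971925124, 'world_to_cam': array([[-0.65790786,  0.75306331, -0.0072725 ,  0.34359685],
       [-0.56398456, -0.4862752 ,  0.66742629,  0.25368771],
       [ 0.49907781,  0.44320658,  0.74464036, -1.24637005],
       [ 0.        ,  0.        ,  0.        ,  1.        ]])}
{'fov_y': 47.01063986749003, 'cx': 279.842350389652, 'cy': 208.0183855583168, 'world_to_cam': array([[ 0.9634229 , -0.26774357,  0.01138833, -0.52187032],
       [ 0.15289563,  0.58407231,  0.79717154, -0.18273591],
       [-0.22008916, -0.76627209,  0.60364546, -1.0840217 ],
       [ 0.        ,  0.        ,  0.        ,  1.        ]])}
{'time_s': 0.1, 'q': array([ 5.16656570e+01,  2.18363733e+01,  7.43789956e+01,  2.29439632e-03,
        8.38591709e+01, -1.23346668e+01]), 'qvel': array([ 0.06428194, -0.06849951, -0.11528725,  0.01395653, -0.01160126,
       -0.05388615]), 'joint_efforts': array([ 3.79822493e-03, -4.49220085e+01, -2.31655884e+01, -2.12886125e-04,
        3.71686940e-03, -2.17302409e-05]), 'position': array([0.2409285 , 0.49414831, 0.24478894]), 'tool_rot': array([[ 4.38369412e-01,  8.98794502e-01, -8.38152987e-04],
       [ 8.98794006e-01, -4.38370099e-01, -9.95786961e-04],
       [-1.26242905e-03, -3.16804336e-04, -9.99999153e-01]]), 'ft_force': array([ 0.44528644, -0.17721385, -0.8684379 ]), 'wrist_torque': array([-0.06123518, -0.02383322, -0.03179317]), 'grip_width': 0.08490940097146342}
```

View pics/s1.png

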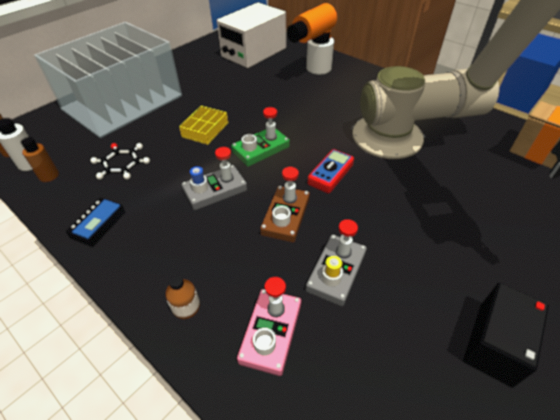

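View pics/d1.png

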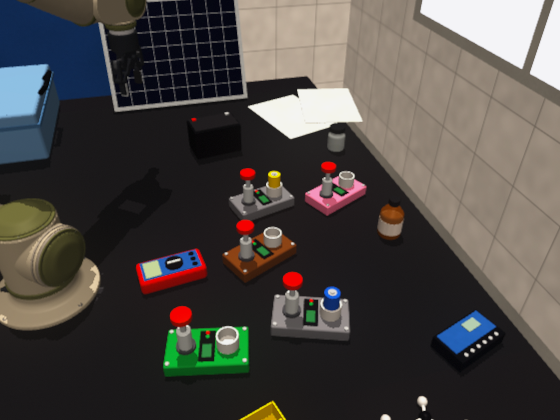

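Testers in view:
- Grey with blue cell: scene head (223,155), side head (292,281).
- Grey with yellow cell: scene (348,228), side (248,174).
- Brown, pink and green look-alikes.

The grey tester holding the blue cell fits the description. I'll confirm it with a crop and triangulate.

```bash
python3 - <<'E'
from h import *
from scipy import ndimage as N
ds={}
for n,f,g in(("scene","s1",(223,154)),("side","d1",(292,281))):
    d=dict(np.load(f"pics/{f}.png.npz"));ds[n]=d
    F=d["frame"].astype(int); m=(F[...,0]>110)&(F[...,1]<70)&(F[...,2]<70)
    L,k=N.label(m); l=L[g[1],g[0]]; ys,xs=np.where(L==l)
    print(n,xs.min(),xs.max(),ys.min(),ys.max(),xs.mean(),ys.mean())
    p=atz(d,xs.mean(),ys.mean(),.118); print("head@z.118",p)
# blue cell tops
for n,g in(("scene",(197,172)),("side",(333,294))): print("cell top",n,atz(ds[n],*g,.096))
a=cv2.resize(ds["scene"]["frame"][120:220,150:300],(750,500));b=cv2.resize(ds["side"]["frame"][255:355,240:390],(750,500))
cv2.imwrite("pics/crop.png",cv2.resize(np.vstack([a,b])[:,:,::-1],None,fx=.6,fy=.6))
E
```

```text
scene 215 230 147 159 222.60588235294117 152.63529411764705
head@z.118 [ 0.49815124 -0.22839351  0.118     ]
side 283 302 272 290 292.3127147766323 280.18213058419246
head@z.118 [ 0.50364962 -0.22369191  0.118     ]
cell top scene [ 0.57937102 -0.24285055  0.096     ]
cell top side [ 0.57726673 -0.26008012  0.096     ]
```

View pics/crop.png

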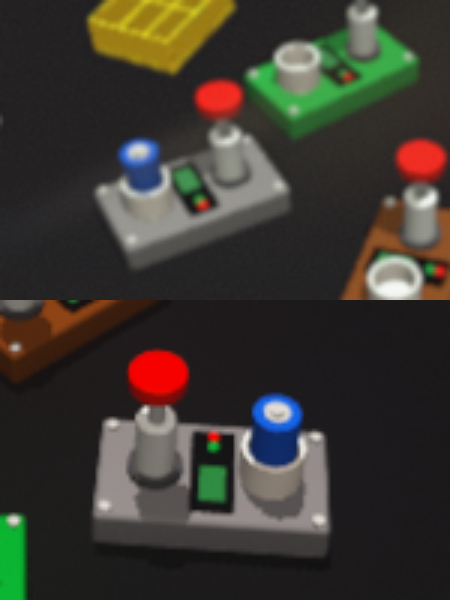

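The blue cell is confirmed in this grey tester, with its head near (0.501, -0.226). I'm moving above it with the gripper shut.

```bash
python3 -m crank '[0,0,0,0.005,-0.01,0,0, 0,0,0,0.01,-0.02,0,0, 0,0,0,0.014,-0.04,0,0, 0,0,0,0.014,-0.04,0,0, 0,0,0,0.014,-0.04,0,0, 0,0,0,0.014,-0.04,0,0, 0,0,0,0.014,-0.04,0,0, 0,0,0,0.014,-0.04,0,0, 0,0,0,0.014,-0.04,0,0, 0,0,0,0.014,-0.04,0,0, 0,0,0,0.014,-0.04,0,0, 0,0,0,0.014,-0.04,0,0, 0,0,0,0.014,-0.04,0,0, 0,0,0,0.014,-0.04,0,0, 0,0,0,0.014,-0.04,0,0, 0,0,0,0.014,-0.04,0,0, 0,0,0,0.014,-0.04,0,0, 0,0,0,0.014,-0.04,0,0, 0,0,0,0.014,-0.04,0,0, 0,0,0,0.007,-0.01,0,0]' 40
python3 -m crank '[0,0,0,0,0,0,0, 0,0,0,0,0,0,0, 0,0,0,0,0,0,0]'
python3 - <<'E'
from h import *
d=snap("wrist","pics/w1.png"); o=observe(); print(o["time_s"],o["position"],o["tool_rot"][:,2],o["ft_force"],o["grip_width"],o["q"])
from scipy import ndimage as N
F=d["frame"].astype(int); m=(F[...,0]>110)&(F[...,1]<70)&(F[...,2]<70)
L,k=N.label(m)
for l in range(1,k+1):
    ys,xs=np.where(L==l)
    if len(xs)>60: print(len(xs),xs.mean(),ys.mean(),xs.min(),xs.max(),ys.min(),ys.max(),atz(d,xs.mean(),ys.mean(),.123,True))
E
```

```text
time_s: 2.1
position: [0.501, -0.2296, 0.2446]
tool_rot: [[0.442, 0.897, -0.001], [0.897, -0.442, -0.0], [-0.001, -0.0, -1.0]]
ft_force: [-0.7, 0.3, -0.8]
grip_width: 0.0002
time_s: 2.4
position: [0.5007, -0.2243, 0.2456]
tool_rot: [[0.437, 0.899, -0.0], [0.899, -0.437, 0.0], [0.0, -0.0, -1.0]]
ft_force: [0.4, -0.2, 0.6]
grip_width: 0.0003
2.45 [ 0.50075043 -0.22434806  0.2456982 ] [ 1.43471074e-04 -1.69104950e-05 -9.99999990e-01] [0.25091532 0.48508625 0.11607533] 0.00027878618079744965 [-3.65003665e+01  2.16595383e+01  7.45057281e+01  4.13477327e-03
  8.38275495e+01 -1.00581030e+02]
655 125.4320610687023 7.604580152671756 105 148 0 19 [ 0.29147423 -0.26251301  0.123     ]
779 449.8741976893453 58.58793324775353 426 470 36 81 [ 0.44722397 -0.03949342  0.123     ]
514 276.431906614786 209.70817120622567 254 302 183 229 [ 0.50297548 -0.22700684  0.123     ]
74 96.44594594594595 345.6216216216216 92 101 341 351 [ 0.56133985 -0.48999447  0.123     ]
```

View pics/w1.png

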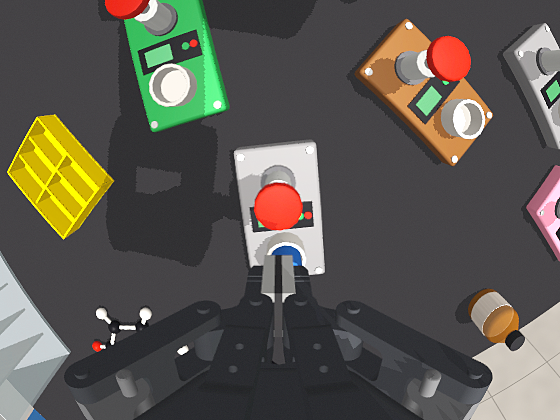

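The wrist view shows the red head at (278,206), which puts it near (0.5025, -0.226). The TCP is within 2 mm of that, and the blue cell sits behind the fingers. Next I descend to about 12 mm above the head.

```bash
python3 -m crank '[0,0,0,0.0015,-0.001,-0.015,0, 0,0,0,0,0,-0.025,0, 0,0,0,0,0,-0.025,0, 0,0,0,0,0,-0.02,0, 0,0,0,0,0,-0.01,0, 0,0,0,0,0,0,0, 0,0,0,0,0,0,0]'
python3 -m crank '[0,0,0,0,0,-0.004,0, 0,0,0,0,0,-0.004,0, 0,0,0,0,0,-0.004,0, 0,0,0,0,0,-0.003,0, 0,0,0,0,0,0,0, 0,0,0,0,0,0,0]'
```

```text
time_s: 3.15
position: [0.5029, -0.2266, 0.1513]
tool_rot: [[0.438, 0.899, 0.001], [0.899, -0.438, -0.001], [-0.0, 0.001, -1.0]]
ft_force: [-1.2, 0.8, 0.3]
grip_width: 0.0
time_s: 3.75
position: [0.5027, -0.2267, 0.1355]
tool_rot: [[0.438, 0.899, 0.0], [0.899, -0.438, -0.0], [-0.0, 0.0, -1.0]]
ft_force: [-0.3, 0.2, 3.6]
grip_width: 0.0
```

Contact at about 3.6 N, as expected. I'm pressing on towards the stop.

```bash
python3 -m crank '[0,0,0,0,0,-0.004,0, 0,0,0,0,0,-0.004,0, 0,0,0,0,0,-0.003,0, 0,0,0,0,0,-0.002,0, 0,0,0,0,0,0,0]'
python3 -m crank '[0,0,0,0,0,-0.0015,0, 0,0,0,0,0,-0.0015,0, 0,0,0,0,0,0,0]'
```

```text
time_s: 4.25
position: [0.5027, -0.2268, 0.1223]
tool_rot: [[0.438, 0.899, 0.0], [0.899, -0.438, -0.0], [-0.0, 0.0, -1.0]]
ft_force: [-0.9, 1.3, 7.7]
grip_width: -0.0003
time_s: 4.55
position: [0.5028, -0.2268, 0.1209]
tool_rot: [[0.438, 0.899, 0.001], [0.899, -0.438, -0.001], [-0.001, 0.002, -1.0]]
ft_force: [-4.2, 2.9, 18.8]
grip_width: 0.0001
```

It has hit the hard stop: 18.8 N with the TCP stalled at z = 0.121. I hold there and take a check picture.

```bash
python3 -m crank '[0,0,0,0,0,0,0, 0,0,0,0,0,0,0, 0,0,0,0,0,0,0, 0,0,0,0,0,0,0, 0,0,0,0,0,0,0, 0,0,0,0,0,0,0, 0,0,0,0,0,0,0, 0,0,0,0,0,0,0, 0,0,0,0,0,0,0, 0,0,0,0,0,0,0, 0,0,0,0,0,0,0, 0,0,0,0,0,0,0, 0,0,0,0,0,0,0, 0,0,0,0,0,0,0, 0,0,0,0,0,0,0, 0,0,0,0,0,0,0, 0,0,0,0,0,0,0, 0,0,0,0,0,0,0, 0,0,0,0,0,0,0]'
python3 - <<'E'
from h import *
d=snap("side","pics/d2.png"); cv2.imwrite("pics/d2c.png",cv2.resize(d["frame"][240:360,230:390,::-1],(640,480)))
E
```

```text
time_s: 6.45
position: [0.5028, -0.2268, 0.1209]
tool_rot: [[0.438, 0.899, 0.001], [0.899, -0.438, -0.001], [-0.001, 0.002, -1.0]]
ft_force: [-3.6, 2.0, 19.0]
grip_width: -0.0001
```

```bash
python3 -m crank '[0,0,0,0,0,0.003,0, 0,0,0,0,0,0.005,0, 0,0,0,0,0,0.006,0, 0,0,0,0,0,0.006,0, 0,0,0,0,0,0.01,0, 0,0,0,0,0,0.02,0, 0,0,0,0,0,0.03,0, 0,0,0,0,0,0.03,0, 0,0,0,-0.02,0.04,0.02,0, 0,0,0,-0.02,0.04,0,0, 0,0,0,-0.02,0.04,0,0, 0,0,0,-0.01,0.02,0,0, 0,0,0,0,0,0,0, 0,0,0,0,0,0,0, 0,0,0,0,0,0,0]'
python3 - <<'E'
from h import *
d=snap("side","pics/d3.png"); e=np.load("pics/d2.png.npz")["frame"]; e0=np.load("pics/d1.png.npz")["frame"]
cv2.imwrite("pics/cmp.png",np.hstack([cv2.resize(x[240:360,250:370,::-1],(266,266)) for x in(e0,e,d["frame"])]))
from scipy import ndimage as N
F=d["frame"].astype(int); m=(F[...,0]>110)&(F[...,1]<70)&(F[...,2]<70); L,k=N.label(m); ys,xs=np.where(L==L[281,292]); print(xs.mean(),ys.mean(),"before 292.31 280.18",observe()["ft_force"])
E
```

```text
time_s: 8.0
position: [0.433, -0.0875, 0.2493]
tool_rot: [[0.439, 0.899, -0.0], [0.899, -0.439, -0.0], [-0.0, -0.0, -1.0]]
ft_force: [0.7, -0.7, -0.2]
grip_width: -0.0001
292.3127147766323 280.18213058419246 before 292.31 280.18 [-0.70268912  0.6499074   0.86996155]
```

View pics/cmp.png

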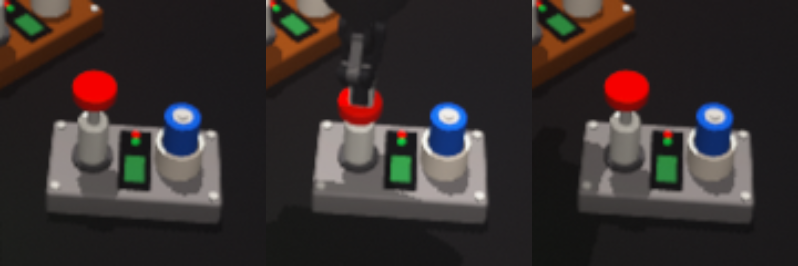

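The three panels show the head up before, fully down during the hold, and fully up again after at the same pixel. The blue cell is still standing in its cup, and the arm is clear.

```bash
python3 -c "from rig import *; print(close_job())"
```

```text
the job is handed in; nothing more can be done
None
```

I tested the blue cell on the grey tester that holds it and handed the job in at about 8 s on the robot's clock. With shut fingers I pushed the red head onto its hard stop, held it there about 2.0 s at roughly 19 N, then released and backed off.

**Last checks:**
- **Head:** it is back at exactly its starting image position in the side view, (292.3, 280.2).
- **Blue cell:** it is still standing in its cup.
- **Arm:** it is clear of everything, with a wrist force of about 1 N.
- **Yellow tester:** the arm never pressed its plunger. I did not check the yellow cell again in a picture afterwards.

First contact came about 1 mm or less from the height I expected. No checks failed or disagreed.

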